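# Index the polishing-head stand

### The arm

A 7-joint arm with a two-finger parallel gripper is mounted at the origin on the work surface. World frame = base frame: x ahead of the robot, y to its left, z up, the work surface at z = 0. Lengths are in m, angles in rad, forces in N, time in s.
With the tool pointing down it reaches from about 0.4 to 0.85 m from the base axis. Payload 4.5 kg.
Tool frame: the origin (TCP) lies at the very end of the fingers, on their centre line; the grasp point (between the pads) lies manip.tcp_to_grasp behind it (manip.tcp_to_grasp is the distance from the TCP to the grasp point, in m); z points along the fingers, y is the line along which they close (so a half turn about z gives the same grasp; the last joint's range is limited). The gripper opens to 85 mm and grips with 20 to 120 N. Pads are 22 mm wide; open, the fingers measure 114 mm over their backs; the gripper's body (76 mm by 85 mm) begins 54 mm behind the grasp point. The pads swing forward as they close: fully open they stand 13 mm farther back than shut.
Start: joints at [1.339, 0.689, -0.195, 1.565, 0.157, 0.902, -0.215], TCP at [0.164, -0.603, 0.209] pointing down, gripper open.
Joint ranges: [-3.01, 3.01], [-0.46, 2.08], [-1.47, 1.51], [0.13, 2.56], [-1, 4.14], [0.04, 2.09], [-2.66, 2.66]. Speed limits (rad/s): [2.57, 2.57, 3.14, 3.14, 3.14, 3.14, 3.14].

### API

Orientations are given as a rotation vector (axis times angle).
In Python, from station import manip gives the robot as it stands.
- The arm moves only by the tool send_rows, never from a script. Its argument "targets" is one flat list of numbers, 7 for each row, row after row: the shift along the tool's x, y, z scaled (see below), then the turn, a rotation vector about the tool's x, y, z scaled (see below), then the closure, from -1 (fully open) to 1 (shut). A call has 1 to 12 rows; each row shifts and turns the commanded pose from where the row before left it, along the tool's axes as they then stand; what a row does not reach is not made up. The controller multiplies each number of a shift by 40 mm and each number of a turn by 0.1 rad. A row lasts 1/12 s, in which the tool goes at most 41.7 mm and 7.16 degrees, less where a joint would pass 70% of its speed; a pose out of reach is approached as far as the arm can. A call with a number of a shift or a turn outside -1 to 1 is refused whole. A call with a gripper value outside its range is refused whole. The fingers move at their own pace and stop on an object; "grip_force" is the grip in N (left out, the last holds). Time passes only in rows, so rows that do not move let the fingers close. It gives the time, the measured TCP pose, the force, the opening and the grip force at its end, in the units of the state.
- manip.sense(): the state, without advancing time (a new reading comes with each control period).
- manip.camera(name): name is "scene" or "side" or "wrist"; returns a dict with "img" (480x640x3 uint8, red, green, blue), "range_z" (480x640 float32, m along the optical axis (not along the pixel's ray), 0 where there is no reading), "vfov" (degrees; the focal length in pixels is half the picture's height over the tangent of half this angle, whatever the lens; pixels are square), "cx", "cy" (the principal point, pixels), "k1" (the pictures are not rectified: a ray, as slopes to the right and down, at radius r is drawn at 1 + k1 r^2 times it, then the intrinsics apply), "position" and "rotation" of the camera in the world; the wrist camera has in their place "T_tool_cam" (4x4, takes a point from camera to tool coordinates, whose origin is the TCP and whose axes are the flange's). Camera axes: x right, y down, z forward; pixel columns grow to the right and rows downward; lengths in m; the calibration is good to about 2 mm. A picture is of the moment at which its call begins: read the wrist's pose just before it.
- manip.job_done(): hands the job in; it is judged then, once.
Trained networks look in a picture, given as the dict that the camera call returned (one of the last four; its "shot" number tells which), for a name from the list of things; names that differ only in an ending like _2 or _b are one class to them, and where a whole thing is asked for, a point or a joint stands for the part that bears it (a point fixed in the world has none). Each returns a list of dicts, best first, with "p" (0 to 1); they miss things now and then, are a little off and sometimes report something else, mostly with a low value. They report only what shows in the picture. A call takes as long as a camera call.
- manip.masks_of(thing, picture): "region" (480x640 bool, what is visible of it) and "rect" ([left, top, width, height] in pixels, round what is visible of it).
- manip.mark_of(thing, picture): "xy" ([column, row] in pixels: a listed point, or the origin of a listed thing).
The state is a dict: "clock": time; "joint_positions": joint angles; "joint_vel": joint speeds; "effort": joint torques, N m; "position": TCP position; "eef_rot": TCP orientation; "contact_force": force on the tool from outside, world axes, zero at the start; "ft_torque": the same for the moment, N m; "finger_gap": finger opening in m; "finger_force": force on a finger pad.
Only numpy, scipy, OpenCV 4.12 (cv2) and the standard library are available. Lean on these libraries where they do the work, as an engineer would, in place of code of your own. Each camera call takes 0.05 s, during which the arm holds its last target. There are 200 camera calls.

### The job

On the star-wheel stand with the clear dust hood, bring the broad flat polishing wheel round from under the hood to the front, in line with the pointed index post, and leave it still there. The star wheel is turned by pushing its bare spokes sideways, one after another as they come out from the hood. Do not knock over the small bottle beside the stand or push it out of its place.

Things in the scene. Friction and masses are not known exactly. Their poses are not given: they have to be found in the camera images.
- buff (a point): Centre of the broad flat polishing wheel: cream disc 52 mm across, 12 mm thick, lying flat, fixed on one spoke's end 125 mm from the star wheel's axis. The other four spokes carry narrow cream heads, at most 22 mm across. It starts at the back, under the hood.
- index (a point): Fixed point 102 mm up, 125 mm from the axis, where the broad wheel must come; the pointed post (107 mm tall) is 50 mm further out. Opposite, a fixed clear hood covers the wheel's rear half: frame bar and side walls begin 15 mm behind the axis and reach 175 mm behind it, 350 mm wide, underside 123 mm, top 131 mm up. Spokes pass under it, fingers cannot; the front is open. Stand's place and yaw vary.
- wheel: Star wheel: origin on its upright axis at spoke mid-height, 90 mm up; z up, x along the broad wheel's spoke. Hub 44 mm across, top 26 mm above origin. Five level steel spokes 72 degrees apart, 12 mm thick, bare to 95 mm from the axis; heads rise 22 mm above origin. Below: free down to a 12 mm base, 150 mm across, and 26 mm column. Turns either way without stops, 2 N at 80 mm; stays where left.
- bottle: Small amber bottle, 48 mm across and 90 mm tall, loose on the table beside the stand; origin at the centre of its underside. To be left standing where it is.

How it is judged:
At the end, for the whole second after the job is handed in: The broad wheel's centre is within 26 mm (about 12 degrees) of the index point in front of the index post, and the star wheel is still (horizontal distance between buff and index below 0.026 m and angular speed of wheel below 0.1 rad/s); the robot touches nothing.
It fails at once if the bottle is shifted by more than 30 mm or tipped (distance of bottle from where it was at the start of the episode above 0.03 m or angle between bottle's own z axis and vertical above 0.35 rad).
It also fails if it takes over 51 s, if anything falls off the work surface, if the arm or the gripper's body presses on something with over 40 N, if the wrist force passes 120 N, or if a joint passes its speed limit or range.

## Working session

There is one attempt and no reset: what is moved stays moved. The work goes in short steps, Python scripts to look and compute and a tool call to move; the robot and the scene stay as the last step left them, time stands still between calls to the robot, and variables do not carry over. Pictures are saved under pics/ and viewed, at most 10 in all, crops included, and the job is handed in when it is done.

Besides the shell and the picture viewer there is one more tool, called after "Call:" as a command line: name --argument value ..., lists and objects as JSON in quotes. send_rows: Moves the arm, as the interface text tells. Shifts and turns lie within -1 to 1; 1 stands for 40 mm of shift or 0.1 rad of turn. Its arguments: {"type":"object","properties":{"targets":{"type":"array"},"grip_force":{"type":"number"}},"required":["targets"]}

```bash
mkdir -p pics; cat > h.py <<'E'
import numpy as np, cv2
from scipy.spatial.transform import Rotation as R
from station import manip
def K(c):
    f=240/np.tan(np.radians(c["vfov"])/2); return np.array([[f,0,c["cx"]],[0,f,c["cy"]],[0,0,1.]])
def rays(c,px):
    return cv2.undistortPoints(np.array(px,float).reshape(-1,1,2),K(c),np.array([c["k1"],0,0,0.])).reshape(-1,2)
def pose(c):
    if "position" in c:
        r=np.array(c["rotation"]); r=r if r.shape==(3,3) else R.from_rotvec(r).as_matrix()
        return r,np.array(c["position"])
    s=manip.sense(); Rt=R.from_rotvec(s["eef_rot"]).as_matrix(); T=np.array(c["T_tool_cam"])
    return Rt@T[:3,:3], Rt@T[:3,3]+s["position"]
def on_plane(c,px,z):
    r,p=pose(c); d=np.c_[rays(c,px),np.ones(len(rays(c,px)))]@r.T
    return p+d*((z-p[2])/d[:,2])[:,None]
def pts(c,mask):
    v,u=np.nonzero(mask&(c["range_z"]>0)); r,p=pose(c)
    a=rays(c,np.c_[u,v]); z=c["range_z"][v,u]
    return (np.c_[a,np.ones(len(a))]*z[:,None])@r.T+p
def save(c,n): cv2.imwrite("pics/"+n,c["img"][:,:,::-1])
E
python3 - <<'E'
from h import *
s=manip.sense(); print(s["clock"],s["position"],R.from_rotvec(s["eef_rot"]).as_matrix().round(3).tolist(),manip.tcp_to_grasp)
ims=[]
for n in("scene","side"):
    c=manip.camera(n); ims.append(c["img"]); np.save(n+".npy",c,allow_pickle=True)
    for t,z in(("buff",.102),("wheel",.09),("bottle",0),("index",.102)):
        for m in manip.mark_of(t,c)[:3]: print(n,t,round(m["p"],2),m["xy"],on_plane(c,[m["xy"]],z).round(3))
    for m in manip.masks_of("bottle",c)[:2]:
        P=pts(c,m["region"]); print("bottle",m["p"],m["rect"],np.median(P,0).round(3))
    for m in manip.masks_of("wheel",c)[:2]:
        P=pts(c,m["region"]);print("wheel",m["p"],m["rect"],np.median(P,0).round(3))
cv2.imwrite("pics/a.png",ims[0][:,:,::-1]);cv2.imwrite("pics/b.png",ims[1][:,:,::-1])
E
```

```text
0.0 [ 0.16392509 -0.60239458  0.20815234] [[0.965, 0.263, -0.001], [0.263, -0.965, 0.002], [-0.0, -0.002, -1.0]] 0.0187
scene buff 0.39 [387.1, 211.4] [[0.596 0.254 0.102]]
scene wheel 0.73 [389.7, 210.9] [[0.595 0.267 0.09 ]]
scene bottle 0.87 [375.1, 163.2] [[0.432 0.423 0.   ]]
scene index 0.91 [338.7, 196.7] [[0.478 0.211 0.102]]
bottle 0.83 [365.7, 138.6, 19.3, 28.1] [0.447 0.415 0.055]
wheel 0.55 [335.8, 166.5, 59.7, 93.2] [0.58  0.246 0.096]
side wheel 0.69 [281.0, 318.4] [[0.598 0.268 0.09 ]]
side bottle 0.81 [378.0, 464.1] [[0.438 0.433 0.   ]]
side index 0.57 [355.0, 291.3] [[0.488 0.208 0.102]]
bottle 0.83 [360.5, 418.8, 38.3, 56.5] [0.44  0.442 0.059]
wheel 0.72 [265.5, 253.4, 89.0, 114.6] [0.568 0.263 0.095]
```

View pics/a.png

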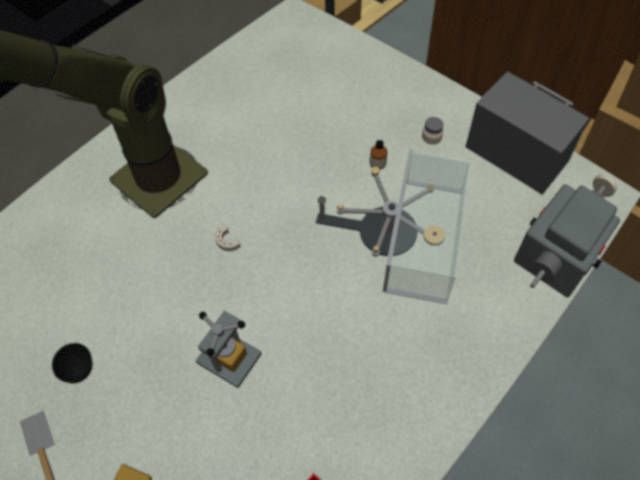

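View pics/b.png

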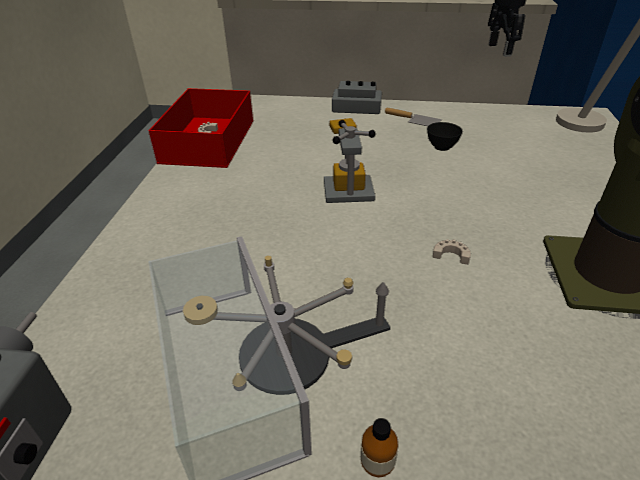

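The scene view shows the broad wheel under the hood at (433,235) and the post tip at (321,200). In the side view they are at (200,309) and (382,287). The bottle stands near the front-left spoke, and three bare spokes are in the front. Next I'll turn these into positions.

```bash
python3 - <<'E'
from h import *
for n,hub,tip,hd in(("scene",(392,207),(321,199),[(433,235),(376,252),(340,209),(375,171),(430,188)]),("side",(283,309),(382,285),[(200,307),(268,260),(348,282),(344,355),(239,379)])):
    c=np.load(n+".npy",allow_pickle=True).item()
    h=on_plane(c,[hub],.116)[0]; t=on_plane(c,[tip],.107)[0]; P=on_plane(c,hd,.11)
    print(n,h.round(3),t.round(3),np.linalg.norm((t-h)[:2]).round(3),"idx ang",np.degrees(np.arctan2(*(t-h)[1::-1])).round(1))
    for q in P: d=q-h; print(q.round(3),np.hypot(*d[:2]).round(3),np.degrees(np.arctan2(d[1],d[0])).round(1))
    A=np.mean(P[:,:2],0); print("mean",A.round(3))
    m=manip.masks_of
E
```

```text
scene [0.602 0.264 0.116] [0.451 0.175 0.107] 0.175 idx ang -149.6
[0.724 0.266 0.11 ] 0.122 1.3
[0.65  0.141 0.11 ] 0.131 -68.8
[0.508 0.181 0.11 ] 0.126 -138.7
[0.499 0.328 0.11 ] 0.122 147.9
[0.637 0.376 0.11 ] 0.117 72.8
mean [0.603 0.258]
side [0.593 0.272 0.116] [0.445 0.194 0.107] 0.166 idx ang -152.1
[0.721 0.276 0.11 ] 0.129 2.1
[0.641 0.157 0.11 ] 0.125 -67.1
[0.5   0.196 0.11 ] 0.119 -140.6
[0.494 0.341 0.11 ] 0.121 144.7
[0.628 0.396 0.11 ] 0.129 74.0
mean [0.597 0.273]
```

Call:
send_rows --targets '[0, 0, -0.9, 0, 0, 0, 1, 0.1, -0.1, -0.9, 0, 0, 0, 1, 0.6, -0.65, 0, 0, 0, 0, 1, 0.6, -0.65, 0, 0, 0, 0, 1, 0.6, -0.65, 0, 0, 0, 0, 1, 0.6, -0.65, 0, 0, 0, 0, 1, 0.6, -0.65, 0, 0, 0, 0, 1, 0.6, -0.65, 0, 0, 0, 0, 1, 0.6, -0.65, 0, 0, 0, 0, 1, 0.6, -0.65, 0, 0, 0, 0, 1, 0.6, -0.65, 0, 0, 0, 0, 1, 0.6, -0.65, 0, 0, 0, 0, 1]'

```text
clock: 1.7
position: [0.3308, -0.2827, 0.2813]
eef_rot: [3.113, 0.416, 0.001]
contact_force: [0.3, -0.3, 0.4]
finger_gap: 0.0001
finger_force: 0.0
```

Call:
send_rows --targets '[0.6, -0.65, 0, 0, 0, 0, 1, 0.6, -0.65, 0, 0, 0, 0, 1, 0.6, -0.65, 0, 0, 0, 0, 1, 0.6, -0.65, 0, 0, 0, 0, 1, 0.6, -0.65, 0, 0, 0, 0, 1, 0.6, -0.65, 0, 0, 0, 0, 1, 0.6, -0.65, 0, 0, 0, 0, 1, 0.6, -0.65, 0, 0, 0, 0, 1]'

```text
clock: 2.37
position: [0.4615, -0.0315, 0.2813]
eef_rot: [3.114, 0.416, 0.001]
contact_force: [0.9, -0.6, -0.3]
finger_gap: -0.0001
finger_force: 0.0
```

Call:
send_rows --targets '[0.58, -0.62, 0, 0, 0, 0, 1, 0.58, -0.62, 0, 0, 0, 0, 1, 0.58, -0.62, 0, 0, 0, 0, 1, 0.58, -0.62, 0, 0, 0, 0, 1, 0.58, -0.62, 0, 0, 0, 0, 1, 0, 0, 0, 0, 0, 0, 1, 0, 0, 0, 0, 0, 0, 1]'

```text
clock: 2.95
position: [0.5405, 0.1194, 0.2808]
eef_rot: [-3.112, -0.422, -0.0]
contact_force: [-0.6, -1.6, -0.8]
finger_gap: -0.0
finger_force: 0.0
```

```bash
python3 - <<'E'
from h import *
print(manip.sense()["position"],manip.sense()["joint_positions"])
c=manip.camera("wrist"); save(c,"w1.png"); np.save("wrist.npy",c,allow_pickle=True)
for t,z in(("buff",.102),("wheel",.09),("bottle",0),("index",.102)):
    for m in manip.mark_of(t,c)[:2]: print(t,round(m["p"],2),m["xy"],on_plane(c,[m["xy"]],z).round(3))
E
```

```text
[0.54046603 0.11943683 0.28076398] [-0.11355037  0.51736523 -0.30193618  1.68554468  0.17863724  0.96538658
 -1.78126352]
buff 0.23 [185.7, 108.4] [[0.599 0.258 0.102]]
wheel 0.91 [185.8, 110.0] [[0.597 0.261 0.09 ]]
bottle 0.84 [70.9, 206.8] [[0.437 0.424 0.   ]]
index 0.66 [217.0, 234.5] [[0.487 0.206 0.102]]
```

View pics/w1.png

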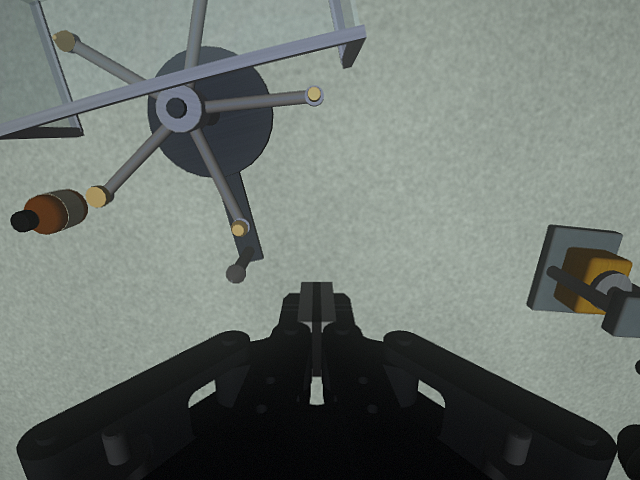

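```bash
python3 - <<'E'
from h import *
c=np.load("wrist.npy",allow_pickle=True).item()
A=on_plane(c,[(176,107)],.116)[0]; print(A)
for p,z in(((237,272),.107),((314,94),.112),((238,229),.112),((97,196),.112)):
    q=on_plane(c,[p],z)[0]; d=q-A; print(q.round(3),np.hypot(*d[:2]).round(3),np.degrees(np.arctan2(d[1],d[0])).round(1))
E
```

```text
[0.59858152 0.26137958 0.116     ]
[0.454 0.177 0.107] 0.167 -149.8
[0.641 0.145 0.112] 0.124 -70.1
[0.501 0.185 0.112] 0.124 -141.8
[0.498 0.326 0.112] 0.12 147.3
```

Call:
send_rows --targets '[0.63, -0.63, 0, 0, 0, 0, 1, 0.63, -0.63, 0, 0, 0, 0, 1, 0, 0, 0.87, 0, 0, 0, 1, 0, 0, 0.87, 0, 0, 0, 1, 0, 0, 0.87, 0, 0, 0, 1, 0, 0, 0.87, 0, 0, 0, 1, 0, 0, 0.87, 0, 0, 0, 1, 0, 0, 0.87, 0, 0, 0, 1, 0, 0, 0, 0, 0, 0, 1]'

```text
clock: 3.95
position: [0.5708, 0.1756, 0.0662]
eef_rot: [3.11, 0.414, -0.019]
contact_force: [-0.3, -0.4, 0.6]
finger_gap: 0.0001
finger_force: 0.0
```

```bash
cat >> h.py <<'E'
AX=np.array([.599,.263])
def arc(a1,n,r=.085):
    s=manip.sense(); Rt=R.from_rotvec(s["eef_rot"]).as_matrix(); d=s["position"][:2]-AX
    a0=np.degrees(np.arctan2(d[1],d[0])); a0-=360*(a0>60)
    a=np.radians(np.linspace(a0,a1,n+1))[1:]; w=AX+r*np.c_[np.cos(a),np.sin(a)]
    D=np.diff(np.r_[[s["position"][:2]],w],axis=0); D=np.c_[D,np.zeros(n)]
    print(s["position"].round(4),s["contact_force"].round(1),"ang",a0.round(1),"r",np.hypot(*d).round(4)); print((D@Rt/.04).round(2)[:,:2].tolist())
E
python3 -c "
from h import *
arc(-210,12)"
```

```text
[0.5708 0.1756 0.0662] [-0.3 -0.4  0.6] ang -107.9 r 0.0918
[[-0.16, -0.33], [-0.22, -0.23], [-0.18, -0.26], [-0.14, -0.28], [-0.1, -0.3], [-0.06, -0.31], [-0.01, -0.32], [0.04, -0.31], [0.08, -0.3], [0.13, -0.29], [0.17, -0.27], [0.21, -0.24]]
```

Call:
send_rows --targets '[-0.16, -0.33, -0.15, 0, 0, 0, 1, -0.22, -0.23, 0, 0, 0, 0, 1, -0.18, -0.26, 0, 0, 0, 0, 1, -0.14, -0.28, 0, 0, 0, 0, 1, -0.1, -0.3, 0, 0, 0, 0, 1, -0.06, -0.31, 0, 0, 0, 0, 1, -0.01, -0.32, 0, 0, 0, 0, 1, 0.04, -0.31, 0, 0, 0, 0, 1, 0.08, -0.3, 0, 0, 0, 0, 1, 0.13, -0.29, 0, 0, 0, 0, 1, 0.17, -0.27, 0, 0, 0, 0, 1, 0.21, -0.24, 0, 0, 0, 0, 1]'

```text
clock: 4.95
position: [0.5303, 0.3109, 0.078]
eef_rot: [-3.113, -0.417, 0.0]
contact_force: [-0.7, -0.3, -0.3]
finger_gap: -0.0001
finger_force: 0.0
```

```bash
python3 - <<'E'
from h import *
arc(-210,2)
ims=[manip.camera(n) for n in("side","wrist")]
c=ims[0]
for c in ims:
  for m in manip.mark_of("buff",c)[:2]+manip.masks_of("buff",c)[:1]:
    if "xy" in m: q=on_plane(c,[m["xy"]],.102)[0]; d=q[:2]-AX; print(m["p"],m["xy"],q.round(3),np.hypot(*d),np.degrees(np.arctan2(d[1],d[0])))
    else: print(m["p"],m["rect"])
save(ims[0],"s2.png")
E
```

```text
[0.5303 0.3109 0.078 ] [-0.7 -0.3 -0.3] ang -214.9 r 0.0837
[[-0.09, 0.04], [-0.07, 0.06]]
0.85 [264.2, 254.5, 87.5, 113.9]
0.81 [242.6, 146.2, 394.5, 253.0]
```

View pics/s2.png

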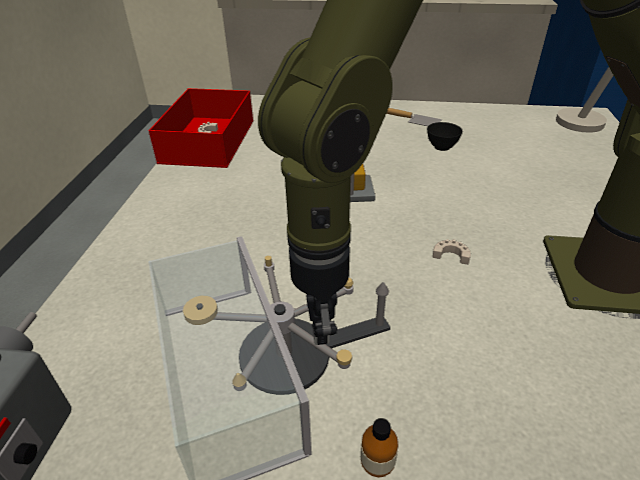

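The wheel hasn't turned: the broad wheel is still at (200,309). The fingers have gone past the front spoke, with the tip near (323,342). I need to check the tip height.

```bash
python3 - <<'E'
from h import *
s=manip.sense(); c=manip.camera("side"); r,p=pose(c)
for q in (s["position"],s["position"]+[0,0,.03]):
    x=cv2.projectPoints(np.array([q]),cv2.Rodrigues(r.T)[0],-r.T@p,K(c),np.array([c["k1"],0,0,0.]))[0]; print(q,x.ravel())
a=c["img"][230:410,180:420]
w=manip.camera("wrist")["img"]
cv2.imwrite("pics/c3.png",np.hstack([cv2.resize(a,(400,300),interpolation=cv2.INTER_CUBIC),cv2.resize(w,(400,300))])[:,:,::-1])
m=np.zeros((480,640),bool); m[320:345,318:332]=1
P=pts(c,m); print(np.percentile(P,[0,10,50,90],0).round(3))
print(s)
E
```

```text
[0.53009997 0.30778933 0.07786704] [321.40831484 348.13767175]
[0.53009997 0.30778933 0.10786704] [321.14152501 334.86882866]
[[0.509 0.218 0.005]
 [0.512 0.246 0.012]
 [0.522 0.353 0.186]
 [0.53  0.368 0.194]]
{'clock': 5.25, 'joint_positions': array([-0.49684943,  0.84762259, -0.1880356 ,  1.70567094,  0.24776115,
        0.61314008, -2.13231814]), 'joint_vel': array([ 0.00610188, -0.00406186, -0.00023641,  0.00433813, -0.00058669,
       -0.00097788, -0.00071488]), 'effort': array([-5.06518856e-01, -5.61729312e+01, -1.58398155e+00, -1.16047481e+01,
       -7.63956428e-03, -2.51203193e-02, -8.73277586e-04]), 'position': array([0.53009997, 0.30778933, 0.07786704]), 'eef_rot': array([ 3.11254635e+00,  4.14533210e-01, -1.31936004e-03]), 'contact_force': array([ 0.86518316, -0.80684083, -0.55260007]), 'ft_torque': array([ 0.0033128 ,  0.00012892, -0.00459161]), 'finger_force': 0.0, 'finger_gap': -0.00034541795462690567}
```

View pics/c3.png

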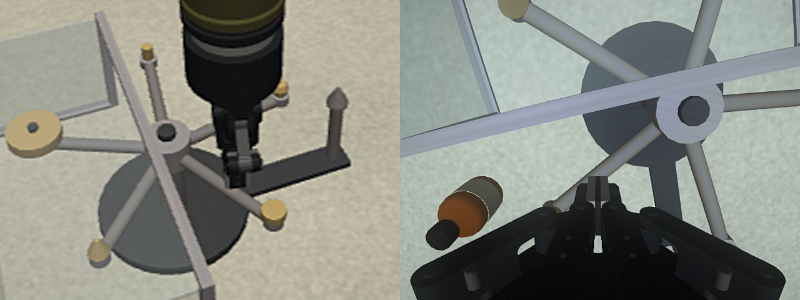

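```bash
python3 - <<'E'
from h import *
s=manip.sense(); print(s["position"])
for n in("side","wrist","scene"):
    c=manip.camera(n); P=pts(c,np.ones((480,640),bool))
    d=np.hypot(*(P[:,:2]-s["position"][:2]).T)
    Q=P[(d<.03)&(P[:,2]>.03)&(P[:,2]<.2)]
    print(n,len(Q),np.percentile(Q,[0,5,20,50],0).round(3).tolist() if len(Q) else 0)
    print(np.histogram(Q[:,2],np.arange(.03,.2,.01))[0])
    # heights of spokes/heads: ring r 40..90
    rr=np.hypot(*(P[:,:2]-AX).T); g=(rr>35)&(rr<90)&(P[:,2]>.05)&(P[:,2]<.15)
    an=np.degrees(np.arctan2(*(P[g,:2]-AX).T[::-1]))//10*10
    for a in np.unique(an):
        k=an==a
        if k.sum()>10: print(int(a),k.sum(),np.percentile(P[g][k,2],[10,50,90]).round(3),end="; ")
    print()
E
```

```text
[0.53015026 0.30789524 0.0780352 ]
side 679 [[0.506, 0.292, 0.086], [0.51, 0.301, 0.09], [0.518, 0.313, 0.094], [0.531, 0.321, 0.114]]
[  0   0   0   0   0  25 258  28  69  33   0  12  24  70  53  43]

wrist 35795 [[0.505, 0.278, 0.088], [0.527, 0.286, 0.096], [0.537, 0.3, 0.149], [0.542, 0.31, 0.178]]
[   0    0    0    0    0   54 2102  247  725  876 1127 2431 5432 1976
 3916 7858]

scene 190 [[0.515, 0.285, 0.087], [0.528, 0.288, 0.093], [0.536, 0.293, 0.099], [0.541, 0.298, 0.147]]
[ 0  0  0  0  0  5 36  9 24 12  3 13 19 21 17 16]
```

```bash
python3 - <<'E'
from h import *
for n in("side","scene","wrist"):
    c=manip.camera(n); P=pts(c,np.ones((480,640),bool)); D=P[:,:2]-AX
    rr=np.hypot(*D.T); g=(rr>.04)&(rr<.09)&(P[:,2]>.05)&(P[:,2]<.115); an=np.degrees(np.arctan2(D[g,1],D[g,0]))//6*6
    print(n)
    for a in np.unique(an):
        k=an==a
        if k.sum()>8: print(int(a),k.sum(),np.percentile(P[g][k,2],[10,50,90]).round(3),end="; ")
    print()
    if n=="wrist":
        m=np.zeros((480,640),bool); m[282:320,302:332]=1; T=pts(c,m); print("tip",np.percentile(T,[0,5,50,95],0).round(3))
        i=[1,1]; 
        for v in range(275,330,6): print(v,c["range_z"][v,306:330:6].round(3), pts(c,(np.arange(480)[:,None]==v)&(np.arange(640)[None]==310)).round(3))
E
```

```text
side
-156 15 [0.088 0.092 0.095]; -78 22 [0.091 0.093 0.095]; -72 85 [0.094 0.095 0.096]; -66 46 [0.091 0.093 0.095]; 132 51 [0.089 0.092 0.096]; 138 164 [0.09  0.095 0.105]; 144 32 [0.094 0.095 0.095]; 
scene
-150 23 [0.09  0.093 0.096]; -144 64 [0.087 0.093 0.098]; -138 10 [0.091 0.093 0.096]; -78 16 [0.089 0.093 0.096]; -72 52 [0.091 0.096 0.1  ]; -66 21 [0.089 0.092 0.096]; 138 27 [0.092 0.095 0.109]; 144 45 [0.09  0.095 0.106]; 150 10 [0.092 0.108 0.113]; 
wrist
-156 447 [0.091 0.093 0.095]; -150 1365 [0.093 0.095 0.097]; -144 546 [0.093 0.095 0.096]; -78 396 [0.092 0.094 0.095]; -72 1148 [0.095 0.096 0.097]; -66 702 [0.092 0.094 0.095]; 132 287 [0.09  0.093 0.095]; 138 1904 [0.092 0.096 0.111]; 144 757 [0.094 0.096 0.11 ]; 
tip [[0.537 0.306 0.103]
 [0.538 0.307 0.106]
 [0.539 0.312 0.122]
 [0.541 0.317 0.136]]
275 [0.164 0.161 0.161 0.158] [[0.536 0.314 0.092]]
281 [0.161 0.16  0.159 0.159] [[0.535 0.314 0.095]]
287 [0.145 0.145 0.146 0.144] [[0.539 0.314 0.111]]
293 [0.139 0.14  0.138 0.14 ] [[0.539 0.314 0.116]]
299 [0.134 0.134 0.135 0.135] [[0.538 0.314 0.121]]
305 [0.13  0.13  0.128 0.13 ] [[0.538 0.314 0.125]]
311 [0.125 0.125 0.126 0.125] [[0.539 0.314 0.131]]
317 [0.121 0.122 0.12  0.12 ] [[0.539 0.314 0.135]]
323 [0.117 0.118 0.118 0.117] [[0.538 0.314 0.138]]
329 [0.111 0.118 0.118 0.111] [[0.54  0.314 0.144]]
```

```bash
python3 - <<'E'
from h import *
def an(c,z0=.086,z1=.1):
    P=pts(c,np.ones((480,640),bool)); D=P[:,:2]-AX; rr=np.hypot(*D.T)
    g=(rr>.05)&(rr<.08)&(P[:,2]>z0)&(P[:,2]<z1); a=np.degrees(np.arctan2(D[g,1],D[g,0]))
    h=np.histogram(a,np.arange(-180,181,4)); return [(int(x),int(n)) for x,n in zip(h[1],h[0]) if n>3]
for n in("side","scene"):
    print(n,"old",an(np.load(n+".npy",allow_pickle=True).item())); c=manip.camera(n); print("new",an(c))
    o=np.load(n+".npy",allow_pickle=True).item()
    print([ (m["p"],m["rect"]) for q in (o,c) for m in ([] if q is o else manip.masks_of("buff",c)[:2])])
    v=np.hstack([x["img"][130:310,310:480] if n=="scene" else x["img"][230:410,150:400] for x in (o,c)])
    cv2.imwrite("pics/d_%s.png"%n,cv2.resize(v,None,fx=1.6 if n=="side" else 2.3,fy=1.6 if n=="side" else 2.3,interpolation=cv2.INTER_CUBIC)[:,:,::-1])
cv2.imwrite("pics/d.png",np.vstack([cv2.resize(cv2.imread("pics/d_%s.png"%n),(700,290)) for n in("side","scene")]))
E
```

```text
side old [(-156, 8), (-152, 61), (-148, 49), (-144, 12), (-76, 13), (-72, 34), (-68, 38), (-64, 9), (136, 63), (140, 53), (144, 29)]
new [(-76, 13), (-72, 32), (-68, 37), (-64, 7), (132, 6), (136, 62), (140, 45), (144, 15)]
[(0.6, [265.7, 255.4, 87.5, 114.4])]
scene old [(-152, 4), (-148, 10), (-144, 24), (-140, 14), (-76, 9), (-72, 17), (-68, 21), (-64, 4), (140, 15), (144, 17), (148, 14)]
new [(-148, 11), (-144, 27), (-140, 13), (-76, 8), (-72, 20), (-68, 22), (-64, 4), (140, 10), (144, 20), (148, 11)]
[(0.77, [338.9, 189.4, 58.6, 67.0])]
```

View pics/d.png

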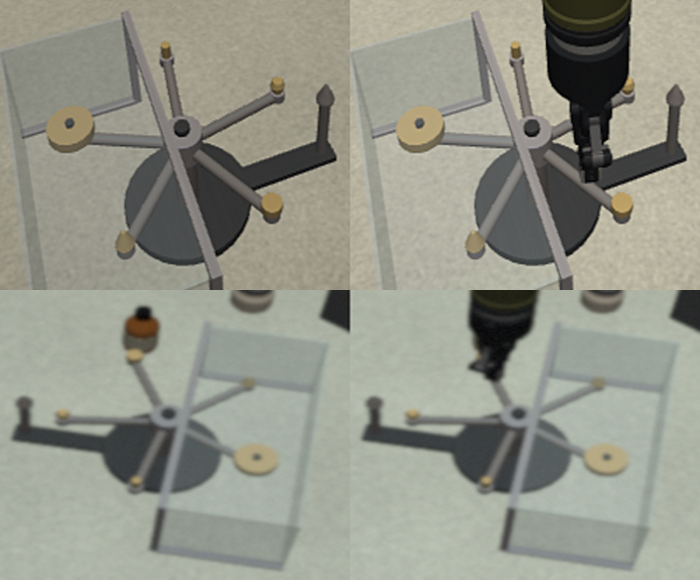

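```bash
python3 - <<'E'
from h import *
c=np.load("wrist.npy",allow_pickle=True).item(); T=np.array(c["T_tool_cam"])
for u in(306,312,322):
  for v in(276,280,283,286,292,300,320,350):
    a=rays(c,[(u,v)])[0]; z=float(c["range_z"][v,u]); print(u,v,round(z,3),(T[:3,:3]@(np.r_[a,1]*z)+T[:3,3]).round(4))
print(T.round(3).tolist())
x=np.linalg.inv(T)[:3,3]; print("tcp px", x[:2]/x[2]*K(c)[0,0]+[c["cx"],c["cy"]])
E
```

```text
306 276 0.479 [-0.1147 -0.0143  0.2799]
306 280 0.48 [-0.1204 -0.0144  0.2795]
306 283 0.149 [ 0.0094 -0.0049 -0.0275]
306 286 0.146 [ 0.0092 -0.0048 -0.0302]
306 292 0.141 [ 0.009  -0.0047 -0.0357]
306 300 0.134 [ 0.009  -0.0045 -0.0429]
306 320 0.118 [ 0.0098 -0.004  -0.0594]
306 350 0.1 [ 0.0105 -0.0035 -0.0778]
312 276 0.479 [-0.1149 -0.0062  0.2803]
312 280 0.481 [-0.121  -0.0062  0.2808]
312 283 0.148 [ 0.0095 -0.0024 -0.0279]
312 286 0.146 [ 0.0094 -0.0023 -0.0306]
312 292 0.139 [ 0.0099 -0.0022 -0.0376]
312 300 0.134 [ 0.0091 -0.0022 -0.0429]
312 320 0.118 [ 0.0098 -0.002  -0.0593]
312 350 0.12 [-0.0008 -0.002  -0.0609]
322 276 0.479 [-0.1147  0.0074  0.2799]
322 280 0.479 [-0.1202  0.0074  0.279 ]
322 283 0.149 [ 0.0094  0.0019 -0.0276]
322 286 0.147 [ 0.009   0.0018 -0.0297]
322 292 0.141 [ 0.0092  0.0017 -0.0361]
322 300 0.132 [ 0.0099  0.0016 -0.0446]
322 320 0.118 [ 0.0097  0.0014 -0.0592]
322 350 0.111 [ 0.0041  0.0012 -0.0682]
[[0.001, -0.96, -0.279, 0.069], [1.0, 0.001, 0.0, -0.001], [-0.0, -0.279, 0.96, -0.165], [0.0, 0.0, 0.0, 1.0]]
tcp px [317.35574413 278.17634443]
```

Nothing has moved. The depth picture shows the physical fingertips ending about 27 mm short of the TCP, so they passed over the spoke. I'll go back to the start of the push and go lower.

Call:
send_rows --targets '[0, 0, -0.9, 0, 0, 0, 1, 0.06, 0.84, 0, 0, 0, 0, 1, 0.06, 0.84, 0, 0, 0, 0, 1, 0.06, 0.84, 0, 0, 0, 0, 1, 0.06, 0.84, 0, 0, 0, 0, 1, 0, 0, 0, 0, 0, 0, 1, 0, 0, 0.5, 0, 0, 0, 1, 0, 0, 0.5, 0, 0, 0, 1, 0, 0, 0.5, 0, 0, 0, 1, 0, 0, 0, 0, 0, 0, 1, 0, 0, 0, 0, 0, 0, 1]'

```text
clock: 6.77
position: [0.574, 0.1819, 0.0535]
eef_rot: [3.113, 0.417, -0.003]
contact_force: [0.4, 0.2, -0.4]
finger_gap: 0.0001
finger_force: 0.0
```

```bash
python3 -c "
from h import *
arc(-210,12)"
```

```text
[0.574  0.1819 0.0535] [ 0.4  0.2 -0.4] ang -107.1 r 0.0849
[[-0.26, -0.19], [-0.22, -0.23], [-0.19, -0.26], [-0.15, -0.28], [-0.1, -0.3], [-0.06, -0.31], [-0.01, -0.32], [0.04, -0.32], [0.08, -0.31], [0.13, -0.29], [0.17, -0.27], [0.21, -0.24]]
```

Call:
send_rows --targets '[-0.26, -0.19, 0, 0, 0, 0, 1, -0.22, -0.23, 0, 0, 0, 0, 1, -0.19, -0.26, 0, 0, 0, 0, 1, -0.15, -0.28, 0, 0, 0, 0, 1, -0.1, -0.3, 0, 0, 0, 0, 1, -0.06, -0.31, 0, 0, 0, 0, 1]'

```text
clock: 7.27
position: [0.5206, 0.233, 0.0549]
eef_rot: [3.114, 0.416, 0.002]
contact_force: [1.8, -1.8, 0.6]
finger_gap: 0.0
finger_force: 1.2
```

```bash
cat >> h.py <<'E'
def spokes():
    c=manip.camera("scene"); P=pts(c,np.ones((480,640),bool)); D=P[:,:2]-AX; rr=np.hypot(*D.T)
    g=(rr>.05)&(rr<.08)&(P[:,2]>.086)&(P[:,2]<.1); a=np.degrees(np.arctan2(D[g,1],D[g,0]))
    h=np.histogram(a,np.arange(-180,181,4)); print([(int(x),int(n)) for x,n in zip(h[1],h[0]) if n>3])
    return c
E
python3 -c "
from h import *
arc(-210,6);spokes()"
```

```text
[0.5206 0.233  0.0549] [ 1.8 -1.8  0.6] ang -159.1 r 0.084
[[-0.03, -0.31], [0.04, -0.31], [0.08, -0.3], [0.13, -0.29], [0.17, -0.27], [0.21, -0.24]]
[(-176, 13), (-172, 22), (-168, 14), (-156, 7), (-104, 11), (-100, 22), (-96, 20), (112, 15), (116, 16), (120, 11)]
```

Contact: the wheel has turned about 29°. I'll continue the push.

Call:
send_rows --targets '[-0.03, -0.31, 0, 0, 0, 0, 1, 0.04, -0.31, 0, 0, 0, 0, 1, 0.08, -0.3, 0, 0, 0, 0, 1, 0.13, -0.29, 0, 0, 0, 0, 1, 0.17, -0.27, 0, 0, 0, 0, 1, 0.21, -0.24, 0, 0, 0, 0, 1, 0, 0, 0, 0, 0, 0, 1]'

```text
clock: 7.9
position: [0.5259, 0.3101, 0.0542]
eef_rot: [-3.109, -0.421, -0.003]
contact_force: [0.6, 0.6, -0.1]
finger_gap: -0.0004
finger_force: 0.0
```

```bash
python3 -c "
from h import *
arc(-210,6);spokes()"
```

```text
[0.5259 0.3101 0.0542] [ 0.6  0.6 -0.1] ang -212.8 r 0.087
[[0.02, 0.05], [-0.01, 0.01], [-0.01, 0.01], [-0.01, 0.01], [-0.01, 0.01], [-0.01, 0.01]]
[(-160, 6), (-156, 19), (-152, 30), (-88, 6), (-84, 16), (-80, 20), (-76, 9), (128, 6), (132, 17), (136, 15), (140, 4), (144, 7), (148, 5), (152, 6), (156, 4)]
```

Call:
send_rows --targets '[0, 0, -0.7, 0, 0, 0, 1, 0, 0, -0.7, 0, 0, 0, 1, 0, 0.79, 0, 0, 0, 0, 1, 0, 0.79, 0, 0, 0, 0, 1, 0, 0.79, 0, 0, 0, 0, 1, 0, 0.79, 0, 0, 0, 0, 1, 0, 0, 0, 0, 0, 0, 1, 0, 0, 0.7, 0, 0, 0, 1, 0, 0, 0.7, 0, 0, 0, 1, 0, 0, 0, 0, 0, 0, 1, 0, 0, 0, 0, 0, 0, 1]'

```text
clock: 8.87
position: [0.5573, 0.1829, 0.0533]
eef_rot: [3.113, 0.417, -0.006]
contact_force: [0.8, 0.3, 1.4]
finger_gap: -0.0001
finger_force: 0.0
```

```bash
python3 -c "
from h import *
arc(-200,10);spokes()"
```

```text
[0.5573 0.1829 0.0533] [0.8 0.3 1.4] ang -117.5 r 0.0904
[[-0.12, -0.32], [-0.17, -0.25], [-0.14, -0.27], [-0.1, -0.29], [-0.05, -0.3], [-0.01, -0.31], [0.03, -0.3], [0.08, -0.3], [0.12, -0.28], [0.16, -0.26]]
[(-156, 5), (-152, 6), (-148, 4), (-88, 5), (-84, 16), (-80, 19), (-76, 9), (128, 9), (132, 16), (136, 15), (140, 4)]
```

Call:
send_rows --targets '[-0.12, -0.32, 0, 0, 0, 0, 1, -0.17, -0.25, 0, 0, 0, 0, 1, -0.14, -0.27, 0, 0, 0, 0, 1, -0.1, -0.29, 0, 0, 0, 0, 1, -0.05, -0.3, 0, 0, 0, 0, 1, -0.01, -0.31, 0, 0, 0, 0, 1, 0.03, -0.3, 0, 0, 0, 0, 1, 0.04, -0.15, 0, 0, 0, 0, 1, 0.04, -0.15, 0, 0, 0, 0, 1, 0.06, -0.14, 0, 0, 0, 0, 1, 0.06, -0.14, 0, 0, 0, 0, 1, 0, 0, 0, 0, 0, 0, 1]'

```text
clock: 9.92
position: [0.5174, 0.2823, 0.054]
eef_rot: [-3.112, -0.418, -0.001]
contact_force: [0.1, 0.3, 0.4]
finger_gap: -0.0001
finger_force: 0.2
```

```bash
cat > chk.py <<'E'
from h import *
arc(-209,4); c=spokes()
for c in (c,manip.camera("side")):
  for t,z in(("buff",.102),("index",.102),("bottle",0)):
    for m in manip.mark_of(t,c)[:1]:
      q=on_plane(c,[m["xy"]],z)[0]; d=q[:2]-AX; print(t,round(m["p"],2),m["xy"],q.round(3),np.hypot(*d).round(3),np.degrees(np.arctan2(d[1],d[0])).round(1))
save(c,"s5.png")
E
python3 chk.py
```

```text
[0.5174 0.2823 0.054 ] [0.1 0.3 0.4] ang -193.3 r 0.0838
[[0.05, -0.14], [0.08, -0.12], [0.09, -0.11], [0.1, -0.11]]
[(-140, 9), (-136, 26), (-132, 22), (-68, 6), (-64, 18), (-60, 17), (-56, 7), (148, 12), (152, 21), (156, 16), (160, 6), (164, 4), (168, 5), (172, 5), (176, 4)]
buff 0.8 [340.2, 213.0] [0.512 0.176 0.102] 0.123 -135.1
index 0.61 [342.4, 198.1] [0.487 0.214 0.102] 0.122 -156.3
bottle 0.77 [377.3, 460.6] [0.439 0.428 0.   ] 0.23 134.1
```

Call:
send_rows --targets '[0.05, -0.15, 0, 0, 0, 0, 1, 0.08, -0.13, 0, 0, 0, 0, 1, 0.1, -0.13, 0, 0, 0, 0, 1, 0.11, -0.13, 0, 0, 0, 0, 1, 0, 0, 0, 0, 0, 0, 1, 0, 0, 0, 0, 0, 0, 1]'

```text
clock: 10.82
position: [0.525, 0.3065, 0.0542]
eef_rot: [-3.112, -0.418, -0.002]
contact_force: [0.6, 0.1, 0.6]
finger_gap: -0.0003
finger_force: 0.0
```

```bash
python3 chk.py
```

```text
[0.525  0.3065 0.0542] [0.6 0.1 0.6] ang -210.5 r 0.0859
[[0.01, 0.03], [-0.01, 0.01], [-0.01, 0.01], [-0.01, 0.01]]
[(-156, 14), (-152, 24), (-148, 15), (-84, 12), (-80, 18), (-76, 19), (132, 15), (136, 16), (140, 13), (144, 4), (152, 5), (156, 4)]
buff 0.84 [339.9, 202.2] [0.491 0.201 0.102] 0.125 -150.0
index 0.86 [342.8, 198.4] [0.489 0.214 0.102] 0.121 -156.1
buff 0.78 [353.0, 292.4] [0.491 0.211 0.102] 0.12 -154.1
index 0.58 [357.4, 291.7] [0.484 0.208 0.102] 0.127 -154.5
bottle 0.84 [378.5, 464.5] [0.437 0.433 0.   ] 0.235 133.6
```

Call:
send_rows --targets '[-0.1, 0.2, 0, 0, 0, 0, 1, -0.1, 0.2, 0, 0, 0, 0, 1, 0, 0, -0.6, 0, 0, 0, 1, 0, 0, -0.9, 0, 0, 0, 1, 0, 0, -0.9, 0, 0, 0, 1, 0, 0, -0.9, 0, 0, 0, 1, -0.6, 0, -0.7, 0, 0, 0, 1, -0.6, 0, -0.5, 0, 0, 0, 1, 0, 0, 0, 0, 0, 0, 1, 0, 0, 0, 0, 0, 0, 1]'

```text
clock: 12.05
position: [0.4747, 0.2735, 0.2354]
eef_rot: [3.114, 0.416, 0.003]
contact_force: [-0.1, -0.6, 0.1]
finger_gap: -0.0002
finger_force: 0.0
```

```bash
python3 chk.py; python3 -c "
from h import *
c=manip.camera('wrist')
for t in('buff','index'):
  for m in manip.mark_of(t,c)[:1]: print(t,m['p'],on_plane(c,[m['xy']],.102))"
```

```text
[0.4747 0.2735 0.2354] [-0.1 -0.6  0.1] ang -184.8 r 0.1248
[[1.02, 0.13], [0.11, -0.2], [0.13, -0.18], [0.15, -0.17]]
[(-156, 12), (-152, 21), (-148, 18), (-84, 11), (-80, 20), (-76, 21), (132, 13), (136, 20), (140, 13)]
buff 0.83 [339.9, 202.7] [0.492 0.199 0.102] 0.125 -149.3
index 0.8 [339.9, 199.4] [0.485 0.207 0.102] 0.127 -153.8
bottle 0.71 [373.8, 163.3] [0.43  0.421 0.   ] 0.231 137.0
index 0.75 [357.0, 292.0] [0.485 0.209 0.102] 0.126 -154.7
bottle 0.94 [372.9, 461.8] [0.445 0.431 0.   ] 0.228 132.7
buff 0.72 [[0.48942895 0.20509482 0.102     ]]
index 0.74 [[0.4870899  0.20962006 0.102     ]]
```

View pics/s5.png

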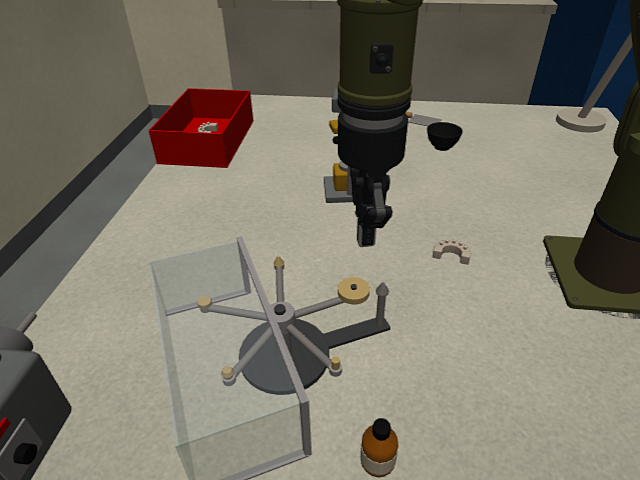

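The broad wheel is at (353,290), in line with the post at (382,287). The arm is clear and the bottle hasn't moved. The wrist view puts the wheel about 5 mm from the index point.

```bash
python3 -c "
from station import manip
print(manip.job_done())"
```

```text
the job is handed in; nothing more can be done
None
```

The job is handed in: the broad polishing wheel stands still in front of the index post, 5 to 10 mm from the index point in the last camera measurements (limit 26 mm), with the arm clear and the bottle where it was; the hand-in gave no verdict.

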